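# Store the sterilised brushes

## Task

First pull every cleaning brush out of the steriliser and lay them all flat on the worktop, completely clear of it and let go. Then take each brush up again with its hollow handle end leading and push it fully home on a spigot of the storage dock, any brush on any spigot, one each. When all are on, press the blue cover down until it snaps and stays shut; do not knock the other things about.

Things in the scene. Friction and masses are not known exactly. Their poses are not given: they have to be found in the camera images.
- brushA_center (a point): Brush with orange collar and red bristles: straight, 170 mm long, 34 x 34 mm square in section all along, 140 g, balanced near its middle. Centre of the brush, half-way up; x axis along it towards the bristles. Along x: -85 to +5 mm black hollow handle, +5 to +35 mm solid coloured collar, good to grip, +35 to +85 mm stiff bristles. May lie on any of its four sides.
- brushA_mouth (a point): Centre of the open end of that brush's hollow handle, 85 mm behind its centre, same axes. Inside, the handle is 26 x 26 mm and 90 mm deep; walls 4 mm.
- brushA_tip (a point): Bristle end of that brush, 85 mm ahead of its centre; same axes.
- brushB_center (a point): Brush with yellow collar and white bristles: straight, 170 mm long, 34 x 34 mm square in section all along, 140 g, balanced near its middle. Centre of the brush, half-way up; x axis along it towards the bristles. Along x: -85 to +5 mm black hollow handle, +5 to +35 mm solid coloured collar, good to grip, +35 to +85 mm stiff bristles. May lie on any of its four sides.
- brushB_mouth (a point): Centre of the open end of that brush's hollow handle, 85 mm behind its centre, same axes. Inside, the handle is 26 x 26 mm and 90 mm deep; walls 4 mm.
- brushB_tip (a point): Bristle end of that brush, 85 mm ahead of its centre; same axes.
- brushC_center (a point): Brush with green collar and yellow bristles: straight, 170 mm long, 34 x 34 mm square in section all along, 140 g, balanced near its middle. Centre of the brush, half-way up; x axis along it towards the bristles. Along x: -85 to +5 mm black hollow handle, +5 to +35 mm solid coloured collar, good to grip, +35 to +85 mm stiff bristles. May lie on any of its four sides.
- brushC_mouth (a point): Centre of the open end of that brush's hollow handle, 85 mm behind its centre, same axes. Inside, the handle is 26 x 26 mm and 90 mm deep; walls 4 mm.
- brushC_tip (a point): Bristle end of that brush, 85 mm ahead of its centre; same axes.
- steriliser_mouth (a point): White steriliser, fixed: a low hood 350 mm wide, 56 mm high, open at one long side. Middle of that side, 17 mm above the worktop; x axis into the bay. The roof edge is at x = -10 mm; the bay is 118 mm deep, 46 mm high, 326 mm wide, its floor the worktop. Brushes start with bristles and collar inside, the last 50 to 65 mm of the handle sticking out.
- spigot0_root (a point): Spigot 0 of 3 (100 mm apart) of the grey fixed dock: level round steel pin, 20 mm in diameter, 70 mm long, the last 14 mm tapered. Point on its axis, 50 mm above the worktop, at the dock wall; x axis into the wall, so the pin runs along -x. A tongue below it, 22 mm wide, 120 mm long, top 30 mm above the worktop, carries the brush once let go.
- spigot1_root (a point): Spigot 1 of 3 (100 mm apart) of the grey fixed dock: level round steel pin, 20 mm in diameter, 70 mm long, the last 14 mm tapered. Point on its axis, 50 mm above the worktop, at the dock wall; x axis into the wall, so the pin runs along -x. A tongue below it, 22 mm wide, 120 mm long, top 30 mm above the worktop, carries the brush once let go.
- spigot2_root (a point): Spigot 2 of 3 (100 mm apart) of the grey fixed dock: level round steel pin, 20 mm in diameter, 70 mm long, the last 14 mm tapered. Point on its axis, 50 mm above the worktop, at the dock wall; x axis into the wall, so the pin runs along -x. A tongue below it, 22 mm wide, 120 mm long, top 30 mm above the worktop, carries the brush once let go.
- cover (a joint): Blue cover hinged at the top of the dock wall: rad, 0 shut (level), 0.9 fully open, as at the start. A spring holds it open; 2 to 4 N down near the front edge moves it; below about 0.2 rad a detent pulls and holds it shut. It clears the seated brushes. Open, it leaves no room for a gripper within 60 mm of the wall.
- cover_hinge (a point): Middle of the cover's hinge line, 81 mm above the worktop, above the spigot roots; x axis into the wall, y along the hinge. The dock is 320 mm wide, its wall 88 mm high.
- cover_edge (a point): Middle of the cover's free front edge, upper face, 80 mm from the hinge; the cover is 310 mm wide, 6 mm thick.
- tablet_jar: Bystander, leave alone: white jar with orange cap, 56 mm in diameter, 60 mm high; origin at the centre of its underside.
- polish_can: Bystander, leave alone: aluminium can, 60 mm in diameter, 150 mm high; origin at the centre of its underside.
- sponge_block: Bystander, leave alone: yellow block 110 x 70 x 35 mm; origin at the centre of its underside.
- soap_bowl: Bystander, leave alone: white bowl, 110 mm in diameter, 45 mm high; origin at the centre of its underside.
- tall_cleaner: Bystander, leave alone: white bottle with green cap, 72 mm in diameter, 220 mm high; origin at the centre of its underside.
Things that resemble listed ones, but are neither listed nor needed, are in the scene too. Leave any purple look-alike of the part that bears brushB_center alone.

How it is judged:
On the way, in this order (a step that is already met when the one before it is completed fails the run):
1. all brushes lie flat on the worktop, completely out of the steriliser and let go (x of each of brushA_tip, brushB_tip, brushC_tip in the frame of steriliser_mouth below 0 m and height (world z) of each of brushA_center, brushB_center, brushC_center below 0.025 m and contact force between each of brushA, brushB, brushC and the fingers below 0.1 N and linear speed of each of brushA, brushB, brushC below 0.03 m/s), for 0.2 s.
2. all brushes are fully home on spigots while the cover is still open (((distance between brushA_mouth and spigot0_root below 0.012 m and angle between the x axis of brushA_center and the x axis of spigot0_root, either way round below 0.15 rad) or (distance between brushA_mouth and spigot1_root below 0.012 m and angle between the x axis of brushA_center and the x axis of spigot1_root, either way round below 0.15 rad) or (distance between brushA_mouth and spigot2_root below 0.012 m and angle between the x axis of brushA_center and the x axis of spigot2_root, either way round below 0.15 rad)) and ((distance between brushB_mouth and spigot0_root below 0.012 m and angle between the x axis of brushB_center and the x axis of spigot0_root, either way round below 0.15 rad) or (distance between brushB_mouth and spigot1_root below 0.012 m and angle between the x axis of brushB_center and the x axis of spigot1_root, either way round below 0.15 rad) or (distance between brushB_mouth and spigot2_root below 0.012 m and angle between the x axis of brushB_center and the x axis of spigot2_root, either way round below 0.15 rad)) and ((distance between brushC_mouth and spigot0_root below 0.012 m and angle between the x axis of brushC_center and the x axis of spigot0_root, either way round below 0.15 rad) or (distance between brushC_mouth and spigot1_root below 0.012 m and angle between the x axis of brushC_center and the x axis of spigot1_root, either way round below 0.15 rad) or (distance between brushC_mouth and spigot2_root below 0.012 m and angle between the x axis of brushC_center and the x axis of spigot2_root, either way round below 0.15 rad)) and value of joint cover above 0.5 rad), for 0.2 s.
3. the cover is pressed shut (value of joint cover below 0.05 rad), for 0.2 s.
At the end, for the whole second after the job is handed in: Every brush has the open end of its handle within 12 mm of the root of a spigot and its axis within 0.15 rad of the spigot's; the cover stays shut, within 0.05 rad (((distance between brushA_mouth and spigot0_root below 0.012 m and angle between the x axis of brushA_center and the x axis of spigot0_root, either way round below 0.15 rad) or (distance between brushA_mouth and spigot1_root below 0.012 m and angle between the x axis of brushA_center and the x axis of spigot1_root, either way round below 0.15 rad) or (distance between brushA_mouth and spigot2_root below 0.012 m and angle between the x axis of brushA_center and the x axis of spigot2_root, either way round below 0.15 rad)) and ((distance between brushB_mouth and spigot0_root below 0.012 m and angle between the x axis of brushB_center and the x axis of spigot0_root, either way round below 0.15 rad) or (distance between brushB_mouth and spigot1_root below 0.012 m and angle between the x axis of brushB_center and the x axis of spigot1_root, either way round below 0.15 rad) or (distance between brushB_mouth and spigot2_root below 0.012 m and angle between the x axis of brushB_center and the x axis of spigot2_root, either way round below 0.15 rad)) and ((distance between brushC_mouth and spigot0_root below 0.012 m and angle between the x axis of brushC_center and the x axis of spigot0_root, either way round below 0.15 rad) or (distance between brushC_mouth and spigot1_root below 0.012 m and angle between the x axis of brushC_center and the x axis of spigot1_root, either way round below 0.15 rad) or (distance between brushC_mouth and spigot2_root below 0.012 m and angle between the x axis of brushC_center and the x axis of spigot2_root, either way round below 0.15 rad)) and value of joint cover below 0.05 rad); the robot touches nothing.
It fails at once if a bystander is moved more than 40 mm or tipped over (distance of any of tablet_jar, polish_can, sponge_block, soap_bowl, tall_cleaner from where it was at the start of the episode above 0.04 m or angle between any of tablet_jar, polish_can, sponge_block, soap_bowl, tall_cleaner's own z axis and vertical above 0.5 rad).
Of brushA, brushB, brushC only 2 to 3 are there at a start; the rules pass over those that are not, and their reading is None.
At some moment in a run one of brushA, brushB, brushC may be knocked a few centimetres aside while the robot is not near it.
Once in a run the grip may slacken for a moment while it holds something.
It also fails if it takes over 210 s, if anything falls off the work surface, if the arm or the gripper's body presses on something with over 40 N, if the wrist force passes 120 N, or if a joint passes its speed limit or range.

## Robot

A 6-joint arm with a two-finger parallel gripper is mounted at the origin on the work surface. World frame = base frame: x ahead of the robot, y to its left, z up, the work surface at z = 0. Lengths are in m, angles in rad, forces in N, time in s.
With the tool pointing down it reaches from about 0.375 to 0.925 m from the base axis. Payload 5.7 kg.
Tool frame: the origin (TCP) lies midway between the tips of the shut fingers; the grasp point (between the pads) lies 19 mm behind it; z points along the fingers, y is the line along which they close (so a half turn about z gives the same grasp; the last joint's range is limited). The gripper opens to 88 mm and grips with 3 to 60 N. Pads are 20 mm wide; open, the fingers measure 115 mm over their backs; the gripper's body (75 mm by 178 mm) begins 61 mm behind the grasp point.
Start: joints at [1.234, 0.359, 1.51, -0, 1.272, -0.115], TCP at [0.132, 0.585, 0.223] pointing down, gripper open.
Joint ranges: [-2.97, 2.97], [-1.01, 2.36], [0.21, 2.38], [-0.96, 4.11], [0.2, 2.71], [-2.98, 2.98]. Speed limits (rad/s): [2.39, 2.39, 3.14, 3.14, 3.14, 3.14].

## Interface

Orientations are given as a unit quaternion [w, x, y, z].
In Python, from workcell import state, capture, hand_in gives the robot as it stands.
- The arm moves only by the shell command python3 -m creep 'ROWS' [FORCE]. ROWS is JSON, a list of rows, each a list of 7 numbers: the shift along the world's x, y, z in m, then the turn, a rotation vector about the world's x, y, z in rad, then the gripper command: -1 is fully open, 1 is shut, values between are in proportion. In form: [[tx, ty, tz, wx, wy, wz, jaw], ...]. A call has 1 to 10 rows; each row shifts and turns the commanded pose from where the row before left it; what a row does not reach is not made up. A row lasts 1/8 s, in which the tool goes at most 62.5 mm and 10.7 degrees, less where a joint would pass 70% of its speed; a pose out of reach is approached as far as the arm can. A call with a gripper value outside its range is refused whole. The fingers move at their own pace and stop on an object; FORCE is the grip in N (left out, the last holds). Time passes only in rows, so rows that do not move let the fingers close. It gives the time, the measured TCP pose, the force, the opening and the grip force at its end, in the units of the state.
- state(): the state, without advancing time (a new reading comes with each control period).
- capture(name): name is "scene" or "top"; returns a dict with "frame" (420x560x3 uint8, blue, green, red), "K" (3x3 intrinsics, pixels), "cam_to_world" (4x4, takes a point from camera to world coordinates). Camera axes: x right, y down, z forward; pixel columns grow to the right and rows downward; lengths in m; the calibration is good to about 2 mm. A picture is of the moment at which its call begins. There is no depth.
- hand_in(): hands the job in; it is judged then, once.
The state is a dict: "t": time; "joint_pos": joint angles; "joint_velocities": joint speeds; "joint_efforts": joint torques, N m; "position": TCP position; "tcp_rot": TCP orientation; "contact_force": force on the tool from outside, world axes, zero at the start; "moment": the same for the moment, N m; "opening": finger opening in m; "finger_force": force on a finger pad.
Only numpy, scipy, OpenCV 4.12 (cv2) and the standard library are available. Lean on these libraries where they do the work, as an engineer would, in place of code of your own. Each camera call takes 0.05 s, during which the arm holds its last target. There are 200 camera calls.

## Working session

There is one attempt and no reset: what is moved stays moved. The work goes in short steps, Python scripts to look and compute and a shell command to move; the robot and the scene stay as the last step left them, time stands still between calls to the robot, and variables do not carry over. Pictures are saved under pics/ and viewed, at most 14 in all, crops included, and the job is handed in when it is done.

```bash
mkdir -p pics; ls
python3 - <<'E'
from workcell import state, capture
import cv2,numpy as np
for n in("scene","top"):
    d=capture(n); cv2.imwrite(f"pics/{n}0.png",d["frame"]); print(n,d["K"].tolist() if hasattr(d["K"],'tolist') else d["K"],np.round(d["cam_to_world"],4).tolist())
print(state())
E
```

```text
pics
scene [[387.9119754663833, 0.0, 279.1537827714482], [0.0, 387.9119754663833, 216.7942712742773], [0.0, 0.0, 1.0]] [[0.6781, 0.5043, -0.5346, 1.1649], [0.7347, -0.4458, 0.5114, -0.6063], [0.0196, -0.7395, -0.6728, 0.8997], [0.0, 0.0, 0.0, 1.0]]
top [[539.4816340334705, 0.0, 278.20493272078375], [0.0, 539.4816340334705, 203.28497336929803], [0.0, 0.0, 1.0]] [[0.0001, -0.9765, 0.2153, 0.181], [-1.0, -0.0004, -0.0012, 0.0195], [0.0013, -0.2153, -0.9765, 1.6346], [0.0, 0.0, 0.0, 1.0]]
{'t': 0.1, 'joint_pos': array([ 1.23389461e+00,  3.59410997e-01,  1.51133665e+00,  3.80703884e-05,
        1.27247891e+00, -1.15102160e-01]), 'joint_velocities': array([ 6.63269983e-05, -2.89224803e-03, -3.50976390e-03, -1.91259076e-03,
        2.12806547e-04, -1.10090994e-03]), 'joint_efforts': array([ 4.72595220e-04, -5.16355026e+01, -2.71406168e+01,  6.78144232e-02,
        2.76664359e-02, -5.82408848e-05]), 'position': array([0.1317793 , 0.58471174, 0.22190199]), 'tcp_rot': array([-2.00792386e-04,  1.10678134e-01,  9.93855967e-01, -7.92101263e-04]), 'contact_force': array([-0.38829955, -0.08031216, -1.05697501]), 'moment': array([-0.01362372,  0.02600229,  0.00221838]), 'finger_force': 0.0, 'opening': 0.08769350653141766}
```

View pics/scene0.png

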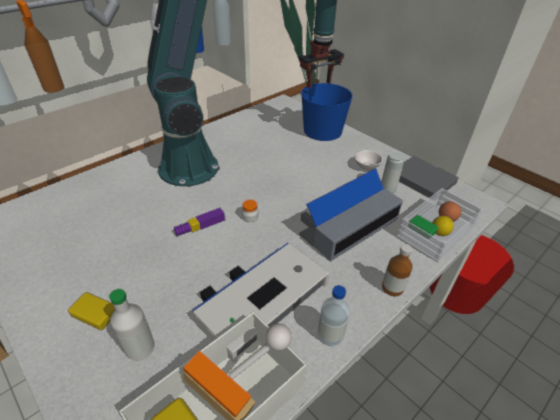

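View pics/top0.png

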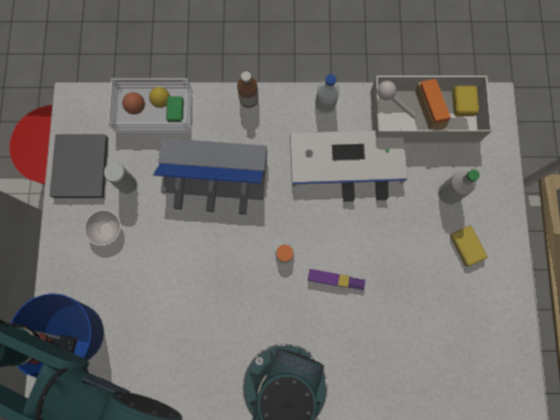

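The top view shows two black handles sticking out of the steriliser near (348,191) and (382,190). The dock tongues are at (179,193), (212,195) and (244,200). The purple item at (336,280) is the look-alike, and the jar is at (285,254). I'll enlarge these areas next.

```bash
cat > h.py <<'E'
import numpy as np, cv2
from workcell import state, capture
def ray(d,uv):
    M=np.array(d["cam_to_world"]); v=M[:3,:3]@np.linalg.inv(d["K"])@np.array([uv[0],uv[1],1.]); return M[:3,3],v
def on(d,uv,z):
    o,v=ray(d,uv); return o+v*(z-o[2])/v[2]
def px(d,P):
    M=np.linalg.inv(d["cam_to_world"]); p=M[:3,:3]@np.array(P)+M[:3,3]; q=d["K"]@p; return q[:2]/q[2]
E
python3 - <<'E'
from h import *
T=cv2.imread("pics/top0.png");S=cv2.imread("pics/scene0.png")
c=lambda I,x,y:cv2.resize(I[y:y+90,x:x+120],(400,300),interpolation=cv2.INTER_CUBIC)
cv2.imwrite("pics/m1.png",np.vstack([np.hstack([c(T,150,130),c(T,285,125)]),np.hstack([c(S,290,165),c(S,185,245)])]))
E
```

```text
(no output)
```

View pics/m1.png

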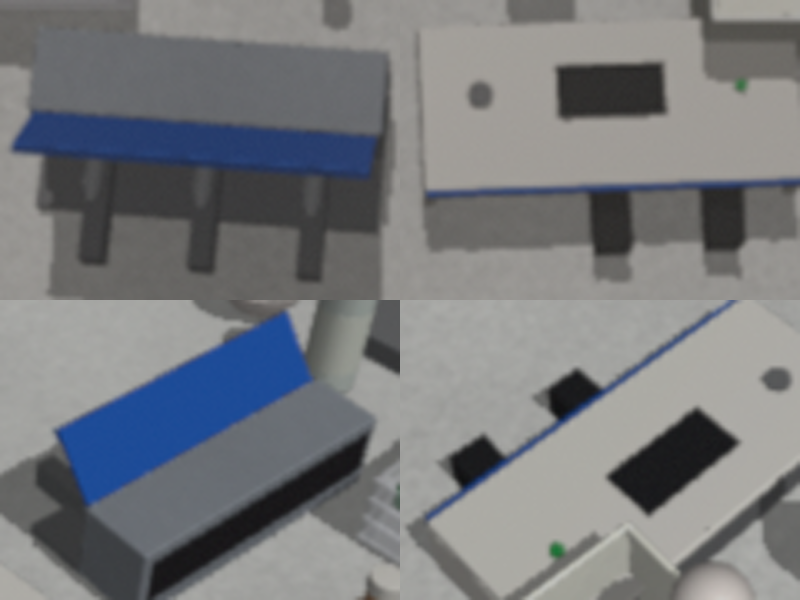

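The top-left crop shows the dock's three tongues, with ends at about (178,209), (210,211) and (243,213), and steel pins visible above them. The top-right crop shows two handles ending at about (349,201) and (382,200), so two brushes are present. Next I'll measure the positions.

Run:
```python
from h import *
d=capture("top"); I=d["frame"]; g=I.max(2).astype(int)
hsv=cv2.cvtColor(I,cv2.COLOR_BGR2HSV)
def rect(mask,box,z,name):
    x,y,w,h=box; m=np.zeros_like(mask); m[y:y+h,x:x+w]=mask[y:y+h,x:x+w]
    n,L,st,ct=cv2.connectedComponentsWithStats(m,connectivity=4)
    for i in range(1,n):
        if st[i,4]<40: continue
        pts=np.argwhere(L==i)[:,::-1].astype(float)
        W=np.array([on(d,p,z)[:2] for p in pts]); c,(a,b),ang=cv2.minAreaRect((W*1000).astype(np.float32))
        print(name,st[i].tolist(),"c",np.round(c,0),"size",round(a),round(b),"ang",round(ang,1))
        print("   corners",np.round(cv2.boxPoints((c,(a,b),ang))).tolist())
dark=((g<52)*255).astype(np.uint8)
rect(dark,(330,178,75,40),.034,"handle")
blue=((hsv[...,0]>105)&(hsv[...,0]<130)&(hsv[...,1]>130)*1>0).astype(np.uint8)*255
rect(blue,(140,150,140,50),.144,"cover")
rect(blue,(285,170,130,25),.056,"sterlip")
for y in (192,196,200,204,207,209,211,213): print(y,g[y,168:256].tolist())
rect(cv2.inRange(hsv,(125,80,40),(150,255,255)),(290,255,90,50),.034,"purple")
rect(cv2.inRange(hsv,(5,150,120),(18,255,255)),(270,235,40,40),.06,"jar")
```

```text
handle [376, 182, 12, 17, 184] c [ 576. -298.] size 50 33 ang 0.0
   corners [[551.0, -281.0], [551.0, -314.0], [601.0, -314.0], [601.0, -281.0]]
handle [343, 183, 11, 18, 178] c [ 571. -195.] size 53 31 ang 0.0
   corners [[544.0, -180.0], [544.0, -211.0], [598.0, -211.0], [598.0, -180.0]]
cover [155, 164, 107, 19, 1219] c [598. 219.] size 304 36 ang 85.6
   corners [[569.0, 68.0], [605.0, 66.0], [628.0, 369.0], [592.0, 371.0]]
192 [71, 70, 67, 66, 65, 65, 63, 61, 61, 62, 62, 61, 60, 57, 50, 54, 58, 61, 60, 62, 60, 60, 61, 58, 60, 61, 61, 61, 59, 61, 60, 61, 62, 61, 60, 62, 61, 61, 61, 60, 63, 66, 67, 64, 61, 60, 56, 54, 58, 60, 61, 61, 61, 60, 58, 59, 59, 60, 59, 61, 60, 60, 60, 62, 61, 60, 60, 61, 61, 61, 61, 62, 62, 68, 78, 80, 74, 67, 61, 59, 57, 61, 61, 61, 61, 64, 64, 61]
196 [106, 105, 105, 105, 104, 99, 84, 67, 62, 62, 63, 61, 62, 55, 55, 79, 100, 104, 102, 102, 103, 102, 103, 102, 101, 99, 99, 100, 100, 99, 100, 99, 98, 96, 97, 99, 98, 93, 85, 72, 62, 61, 61, 60, 61, 58, 53, 58, 72, 73, 74, 70, 70, 69, 67, 64, 64, 64, 62, 61, 63, 61, 60, 61, 60, 60, 61, 61, 59, 60, 60, 62, 
[... 2299 characters left out ...]
03, 102, 103, 102, 103, 103, 104, 103, 103, 103, 102, 102, 102, 100, 101, 102, 102, 104, 105, 102, 102, 103, 104, 104, 105, 101, 103, 103, 101, 102, 102, 102, 104, 105, 104, 104, 103, 103, 101, 92, 71, 62, 57, 56, 56, 56, 61, 80, 99, 103, 102, 103, 104, 105, 105, 105, 106]
purple [309, 270, 30, 15, 315] c [ 312. -115.] size 86 32 ang 79.8
   corners [[288.0, -154.0], [320.0, -160.0], [335.0, -76.0], [304.0, -70.0]]
purple [349, 278, 16, 11, 125] c [ 294. -213.] size 44 25 ang 81.3
   corners [[279.0, -233.0], [303.0, -236.0], [309.0, -193.0], [285.0, -190.0]]
jar [277, 246, 15, 15, 179] c [379.   1.] size 41 41 ang 0.0
   corners [[359.0, 21.0], [359.0, -20.0], [400.0, -20.0], [400.0, 21.0]]
```

Run:
```python
from h import *
d=capture("top"); I=d["frame"]; g=I.max(2).astype(float)
# tongue left edges, subpixel, fit line in world z=.03
def lines(start,r0,r1):
    P=[]
    for r in range(r0,r1):
        row=g[r]; 
        for c in range(start-6,start+6):
            if row[c]>82>=row[c+1]: P.append(on(d,(c+(row[c]-82)/(row[c]-row[c+1]),r),.03)[:2]); break
    P=np.array(P); k=np.polyfit(P[:,0],P[:,1],1); return k
tips=[(176.7,206.4),(209.5,208.7),(242.4,211)]
K=[lines(173,197,206),lines(206,199,208),lines(239,202,210)]
for k,t in zip(K,tips):
    p=on(d,t,.03); print("slope",k[0].round(3),"tip",p.round(4),"centreline y at tip",round(np.polyval(k,p[0])-.011,4))
B=cv2.inRange(cv2.cvtColor(I,cv2.COLOR_BGR2HSV),(105,130,0),(130,255,255))
E=[]
for c in range(162,258,3):
    r=np.where(B[150:195,c])[0]; E.append(on(d,(c,150+r.max()+.5),.142))
E=np.array(E); k=np.polyfit(E[:,1],E[:,0],1); print("cover edge x=f(y)",k, E[0].round(3),E[-1].round(3))
# handle edges
for r in (190,195,198): print(r,g[r,338:394].astype(int).tolist())
for c in (348,382): print(c,g[180:210,c].astype(int).tolist())
L=[on(d,(c,np.argmax((I[170:195,c,0].astype(int)-I[170:195,c,2]))+170),.056) for c in list(range(296,340,4))+list(range(392,402,3))]
L=np.array(L);k=np.polyfit(L[:,1],L[:,0],1);print("ster lip x=f(y)",k)
```

```text
slope -0.051 tip [0.525  0.3262 0.03  ] centreline y at tip 0.3265
slope -0.085 tip [0.5179 0.2263 0.03  ] centreline y at tip 0.2276
slope -0.081 tip [0.5108 0.1262 0.03  ] centreline y at tip 0.1278
cover edge x=f(y) [0.07823673 0.56495523] [0.594 0.351 0.142] [0.571 0.084 0.142]
190 [106, 107, 106, 93, 60, 46, 46, 48, 48, 48, 48, 48, 47, 47, 47, 53, 77, 101, 104, 104, 105, 105, 105, 104, 106, 106, 106, 105, 106, 106, 104, 105, 104, 105, 104, 105, 97, 76, 51, 42, 48, 46, 47, 46, 46, 47, 46, 47, 46, 55, 79, 101, 108, 106, 105, 106]
195 [105, 106, 104, 94, 71, 49, 46, 47, 47, 47, 49, 48, 45, 49, 47, 50, 65, 90, 103, 104, 103, 103, 104, 103, 105, 103, 104, 105, 104, 104, 103, 104, 106, 105, 105, 105, 102, 87, 56, 43, 45, 45, 47, 47, 47, 46, 47, 46, 45, 53, 74, 102, 108, 108, 107, 107]
198 [126, 127, 128, 124, 107, 63, 45, 46, 46, 47, 47, 47, 46, 46, 44, 52, 81, 119, 139, 136, 127, 123, 122, 122, 122, 123, 131, 140, 144, 145, 146, 145, 145, 144, 146, 145, 142, 125, 73, 43, 44, 45, 44, 47, 46, 45, 45, 44, 55, 87, 124, 146, 151, 152, 152, 152]
348 [124, 107, 71, 44, 43, 45, 43, 45, 46, 48, 48, 47, 47, 48, 46, 49, 47, 48, 47, 46, 50, 75, 100, 107, 107, 106, 107, 108, 112, 129]
382 [107, 68, 43, 43, 43, 44, 43, 44, 46, 46, 46, 47, 46, 46, 47, 47, 47, 44, 46, 55, 81, 102, 106, 105, 104, 102, 105, 122, 144, 149]
ster lip x=f(y) [-0.0394518  0.5909813]
```

Run:
```python
from h import *
d=capture("top")
for a,b,m in (((354.0,190),(354.5,195),(348.5,201.3)),((388.05,190),(388.2,195),(382,200.1))):
    p,q=on(d,a,.034),on(d,b,.034); m=on(d,m,0); print(p.round(4),q.round(4),"mouth x",m.round(4), "centre y",((p+q)/2)[1]+.017)
s=state(); 
from scipy.spatial.transform import Rotation as R
print(R.from_quat(s["tcp_rot"],scalar_first=True).as_matrix().round(3))
```

```text
[ 0.5756 -0.214   0.034 ] [ 0.5599 -0.2151  0.034 ] mouth x [ 0.5479 -0.2008  0.    ] centre y -0.1975713956457703
[ 0.5757 -0.3181  0.034 ] [ 0.56   -0.3179  0.034 ] mouth x [ 0.5517 -0.3051  0.    ] centre y -0.3009918066760031
[[-0.975  0.22  -0.   ]
 [ 0.22   0.975 -0.001]
 [ 0.    -0.001 -1.   ]]
```

```bash
python3 -m creep '[[0.04,-0.045,0,0,0,0,-1],[0.04,-0.045,0,0,0,0,-1],[0.04,-0.045,0,0,0,0,-1],[0.04,-0.045,0,0,0,0,-1],[0.04,-0.045,0,0,0,0,-1]]' 20; python3 -m creep '[[0.024,-0.056,0,0,0,0.026,-1],[0.024,-0.056,0,0,0,0.026,-1],[0.024,-0.056,0,0,0,0.026,-1],[0.024,-0.056,0,0,0,0.026,-1],[0.024,-0.056,0,0,0,0.026,-1],[0.024,-0.056,0,0,0,0.026,-1],[0.024,-0.056,0,0,0,0.026,-1],[0.024,-0.056,0,0,0,0.026,-1],[0.024,-0.056,0,0,0,0.026,-1],[0.024,-0.056,0,0,0,0.026,-1]]'
```

```text
t: 0.88
position: [0.3331, 0.3588, 0.2228]
tcp_rot: [0.0, 0.111, 0.994, 0.0]
contact_force: [1.1, 0.5, -0.4]
opening: 0.088
finger_force: 0.0
t: 2.12
position: [0.5725, -0.2017, 0.2226]
tcp_rot: [0.0, -0.019, 1.0, 0.0]
contact_force: [0.4, 0.7, 0.1]
opening: 0.0879
finger_force: 0.0
```

```bash
python3 -m creep '[[-0.004,0.003,-0.05,0,0,0,-1],[0,0,-0.05,0,0,0,-1],[0,0,-0.05,0,0,0,-1],[0,0,-0.04,0,0,0,-1],[0,0,-0.024,0,0,0,-1],[0,0,0,0,0,0,0.3],[0,0,0,0,0,0,1],[0,0,0,0,0,0,1],[0,0,0,0,0,0,1],[0,0,0,0,0,0,1]]' 25
```

```text
t: 3.38
position: [0.5684, -0.1969, 0.0093]
tcp_rot: [0.0, -0.019, 1.0, -0.0]
contact_force: [0.3, 0.5, 0.5]
opening: 0.0409
finger_force: 0.0
```

Still closing. Then I'll pull it out.

```bash
python3 -m creep '[[0,0,0,0,0,0,1],[0,0,0,0,0,0,1],[0,0,0,0,0,0,1],[-0.01,0,0,0,0,0,1],[-0.02,0,0,0,0,0,1],[-0.02,-0.001,0,0,0,0,1],[-0.025,-0.001,0,0,0,0,1],[-0.025,-0.001,0,0,0,0,1],[-0.025,-0.001,0,0,0,0,1],[-0.025,-0.001,0,0,0,0,1]]'
```

```text
t: 4.62
position: [0.4179, -0.2022, 0.009]
tcp_rot: [0.001, -0.019, 1.0, -0.001]
contact_force: [2.1, -1.6, 2.3]
opening: 0.034
finger_force: 25.0
```

```bash
python3 -m creep '[[0,0,0,0,0,0,-1],[0,0,0,0,0,0,-1],[0,0,0,0,0,0,-1],[0,0,0,0,0,0,-1],[0,0,0.03,0,0,0,-1],[0,0,0.05,0,0,0,-1],[0,0,0.05,0,0,0,-1],[0,0,0.04,0,0,-0.03,-1],[0.03,-0.05,0,0,0,0,-1],[0,0,0,0,0,0,-1]]'
python3 - <<'E'
from h import *
d=capture("top");I=d["frame"];cv2.imwrite("pics/t2.png",cv2.resize(I[150:300,260:460],(800,600)))
E
```

```text
t: 5.88
position: [0.4511, -0.2553, 0.1799]
tcp_rot: [0.002, -0.004, 1.0, -0.002]
contact_force: [0.9, 0.8, -0.4]
opening: 0.0879
finger_force: 0.0
```

View pics/t2.png

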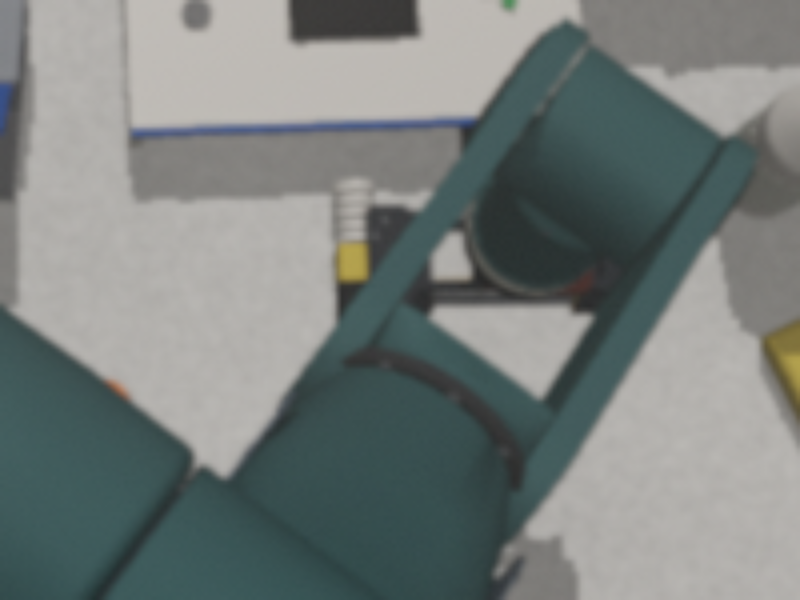

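Brush B (yellow collar, white bristles) is out, with its collar at about (348,216) in the top view. Brush 2's handle edge is unchanged at x≈375. On to brush 2.

```bash
python3 -m creep '[[0.04,-0.016,0,0,0,0,-1],[0.04,-0.015,0,0,0,0,-1],[0.04,-0.015,0,0,0,0,-1],[0,0,-0.05,0,0,0,-1],[0,0,-0.05,0,0,0,-1],[0,0,-0.045,0,0,0,-1],[0,0,-0.026,0,0,0,-1],[0,0,0,0,0,0,1],[0,0,0,0,0,0,1],[0,0,0,0,0,0,1]]'; python3 -m creep '[[0,0,0,0,0,0,1],[0,0,0,0,0,0,1],[0,0,0,0,0,0,1],[0,0,0,0,0,0,1],[0,0,0,0,0,0,1]]'
```

```text
t: 7.18
position: [0.569, -0.2982, 0.0092]
tcp_rot: [0.001, -0.004, 1.0, -0.001]
contact_force: [0.3, 1.1, 0.3]
opening: 0.0614
finger_force: 0.0
t: 7.8
position: [0.5683, -0.2982, 0.0081]
tcp_rot: [0.0, -0.004, 1.0, -0.0]
contact_force: [-1.4, -1.0, 4.8]
opening: 0.0338
finger_force: 24.8
```

```bash
python3 -m creep '[[-0.01,0,0,0,0,0,1],[-0.02,0,0,0,0,0,1],[-0.025,0,0,0,0,0,1],[-0.025,0,0,0,0,0,1],[-0.025,0,0,0,0,0,1],[-0.025,0,0,0,0,0,1],[-0.025,0,0,0,0,0,1],[0,0,0,0,0,0,1],[0,0,0,0,0,0,-1],[0,0,0,0,0,0,-1]]'; python3 -m creep '[[0,0,0,0,0,0,-1],[0,0,0,0,0,0,-1],[0,0,0.04,0,0,0,-1],[0,0,0.06,0,0,0,-1],[0,0,0.06,0,0,0,-1],[0,0,0.06,0,0,0,-1],[0,0.06,0,0,0,0,-1],[0,0.06,0,0,0,0,-1],[0,0.06,0,0,0,0,-1],[0,0.06,0,0,0,0,-1]]'; python3 -m creep '[[0,0.06,0,0,0,0,-1],[0,0.06,0,0,0,0,-1],[0,0.06,0,0,0,0,-1],[0,0.06,0,0,0,0,-1],[0,0.06,0,0,0,0,-1],[0,0,0,0,0,0,-1],[0,0,0,0,0,0,-1]]'
python3 - <<'E'
from h import *
d=capture("top");I=d["frame"];cv2.imwrite("pics/t3.png",cv2.resize(I[130:310,260:500],(800,600)))
E
```

```text
t: 9.05
position: [0.4125, -0.2972, 0.0074]
tcp_rot: [-0.0, -0.004, 1.0, 0.0]
contact_force: [-0.4, -0.0, 0.4]
opening: 0.0502
finger_force: 0.0
t: 10.3
position: [0.4127, -0.0559, 0.2277]
tcp_rot: [0.0, -0.004, 1.0, -0.0]
contact_force: [0.9, 0.1, 0.3]
opening: 0.0877
finger_force: 0.0
t: 11.18
position: [0.4124, 0.2419, 0.2273]
tcp_rot: [-0.0, -0.005, 1.0, -0.001]
contact_force: [-0.3, 0.4, 0.7]
opening: 0.0879
finger_force: 0.0
```

View pics/t3.png

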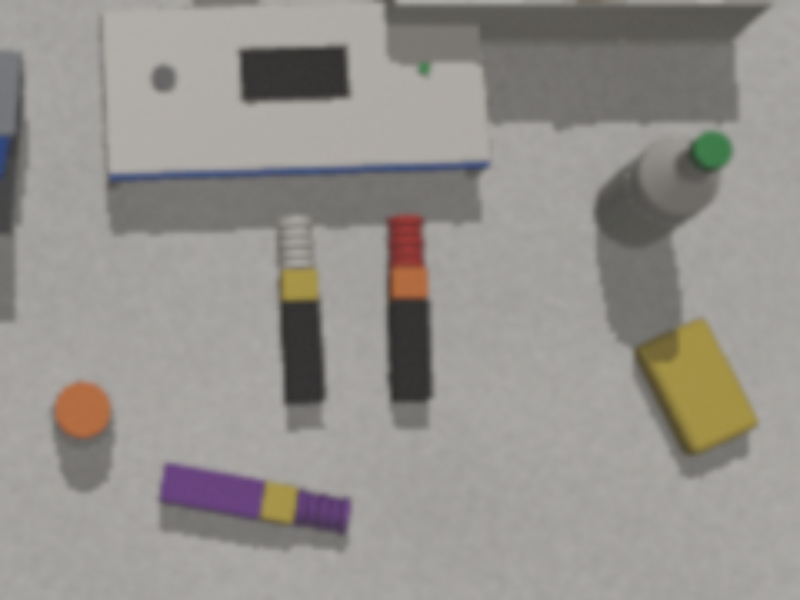

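Two brushes are out and lying flat: yellow/white B with collar at about (349,215), and orange/red A with collar at about (382,214). Next I'll measure them.

```bash
cat >> h.py <<'E'
def loc(d,lo,hi,win=(330,180,90,90)):
    I=d["frame"]; hsv=cv2.cvtColor(I,cv2.COLOR_BGR2HSV); x,y,w,h=win
    m=np.zeros(I.shape[:2],np.uint8); m[y:y+h,x:x+w]=cv2.inRange(hsv,lo,hi)[y:y+h,x:x+w]
    n,L,st,ct=cv2.connectedComponentsWithStats(m); i=1+np.argmax(st[1:,4]); cx,cy=ct[i]; g=I.max(2).astype(float)
    P=[]
    for r in range(int(cy)+8,int(cy)+28):
        k=np.where(g[r,int(cx)-8:int(cx)+14]<62)[0]
        if len(k)<6: continue
        c=int(cx)-8+k[-1]; b=g[r,c+4]; t=(48+b)/2
        while g[r,c]<t: c+=1
        P.append(on(d,(c-1+(t-g[r,c-1])/(g[r,c]-g[r,c-1]),r),.034)[:2])
    P=np.array(P); f=np.polyfit(P[:,0],P[:,1],1); c=on(d,(cx,cy),.034); yc=np.polyval(f,c[0])+.017
    col=np.round(g[:,int(cx)][int(cy)+10:int(cy)+45])
    b=int(cy)+10+np.argmax(col>76); m0=on(d,(cx,b-.5),0)
    print("collar",st[i].tolist(),c.round(4),"yc",round(yc,4),"yaw",round(f[0],3),"mouth x",m0[0].round(4),"mouth-collar",round(c[0]-m0[0],4),"edge rms",np.std(P[:,1]-np.polyval(f,P[:,0])).round(5))
YEL=((20,100,90),(35,255,255)); ORG=((6,120,110),(18,255,255))
E
python3 - <<'E'
from h import *
d=capture("top"); loc(d,*YEL); loc(d,*ORG)
E
```

```text
collar [344, 211, 11, 10, 100] [ 0.4968 -0.1965  0.034 ] yc -0.1974 yaw 0.039 mouth x 0.3943 mouth-collar 0.1024 edge rms 0.00019
collar [377, 210, 11, 10, 107] [ 0.4995 -0.2963  0.034 ] yc -0.2982 yaw -0.021 mouth x 0.3974 mouth-collar 0.102 edge rms 0.00013
```

```bash
python3 -m creep '[[0.011,-0.055,0,0,0,0.03,-1],[0.011,-0.055,0,0,0,0,-1],[0.011,-0.055,0,0,0,0,-1],[0.011,-0.055,0,0,0,0,-1],[0.011,-0.055,0,0,0,0,-1],[0.011,-0.055,0,0,0,0,-1],[0.011,-0.055,0,0,0,0,-1],[0.01,-0.054,0,0,0,0,-1],[0,0,-0.06,0,0,0,-1],[0,0,0,0,0,0,-1]]'; python3 -m creep '[[0,0,-0.06,0,0,0,-1],[0,0,-0.06,0,0,0,-1],[0,0,-0.038,0,0,0,-1],[0,0,0,0,0,0,1],[0,0,0,0,0,0,1],[0,0,0,0,0,0,1],[0,0,0,0,0,0,1],[0,0,0,0,0,0,1],[0,0,0,0,0,0,1],[0,0,0,0,0,0,1]]' 40
```

```text
t: 12.52
position: [0.4954, -0.1967, 0.1643]
tcp_rot: [-0.004, -0.017, 1.0, 0.002]
contact_force: [-1.5, 0.0, 0.4]
opening: 0.088
finger_force: 0.0
t: 13.78
position: [0.5002, -0.1969, 0.01]
tcp_rot: [0.0, -0.019, 1.0, -0.0]
contact_force: [-0.6, 0.0, 6.2]
opening: 0.0339
finger_force: 40.0
```

```bash
python3 -m creep '[[0,0,0.04,0,0,0,1],[0,0,0.05,0,0,0,1],[0,0,0.05,0,0,0,1],[-0.004,0.018,0,0,0,-0.18,1],[-0.004,0.018,0,0,0,-0.18,1],[-0.004,0.018,0,0,0,-0.18,1],[-0.004,0.018,0,0,0,-0.18,1],[-0.004,0.018,0,0,0,-0.18,1],[-0.004,0.018,0,0,0,-0.18,1],[-0.004,0.018,0,0,0,-0.18,1]]'; python3 -m creep '[[-0.004,0.018,0,0,0,-0.18,1],[-0.004,0.018,0,0,0,-0.18,1],[-0.004,0.018,0,0,0,-0.18,1],[-0.004,0.018,0,0,0,-0.18,1],[-0.004,0.018,0,0,0,-0.18,1],[-0.004,0.018,0,0,0,-0.18,1],[-0.004,0.018,0,0,0,-0.18,1],[-0.004,0.018,0,0,0,-0.18,1],[-0.004,0.018,0,0,0,-0.18,1],[-0.004,0.018,0,0,0,-0.18,1]]';  python3 -m creep '[[-0.004,0.018,0,0,0,-0.18,1],[0,0,0,0,0,0,1],[0,0,0,0,0,0,1]]';python3 -c "
from h import *
s=state();print(s['joint_pos'].round(3),s['tcp_rot'].round(4))"
```

```text
t: 15.02
position: [0.4713, -0.07, 0.1492]
tcp_rot: [-0.001, 0.576, 0.817, -0.0]
contact_force: [-0.4, -0.3, -0.9]
opening: 0.0336
finger_force: 40.0
t: 16.27
position: [0.4313, 0.1098, 0.1493]
tcp_rot: [-0.0, 0.998, 0.057, -0.0]
contact_force: [0.2, 0.3, -1.0]
opening: 0.0338
finger_force: 40.0
t: 16.65
position: [0.4279, 0.1269, 0.1494]
tcp_rot: [0.0, 1.0, -0.028, -0.0]
contact_force: [0.2, -0.4, -1.6]
opening: 0.0337
finger_force: 40.0
[ 0.133  0.23   1.919 -0.     0.994  1.76 ] [ 2.000e-04  9.996e-01 -2.800e-02 -2.000e-04]
```

```bash
python3 -m creep '[[-0.022,0.0075,0,0,0,-0.021,1],[0,0,-0.04,0,0,0,1],[0,0,-0.04,0,0,0,1],[0,0,-0.027,0,0,0,1],[0,0,0,0,0,0,1],[0,0,0,0,0,0,1]]'
python3 - <<'E'
from h import *
for n,(x,y,w,h) in (("top",(160,140,160,120)),("scene",(230,160,160,120))):
    I=capture(n)["frame"]; J=cv2.resize(I[y:y+h,x:x+w],(400,300),interpolation=cv2.INTER_CUBIC); A=J if n=="top" else np.hstack([A,J])
cv2.imwrite("pics/m4.png",A)
E
```

```text
t: 17.4
position: [0.4065, 0.1344, 0.0432]
tcp_rot: [-0.0, 0.999, -0.04, 0.0]
contact_force: [-1.2, -0.9, -0.6]
opening: 0.034
finger_force: 40.0
```

View pics/m4.png

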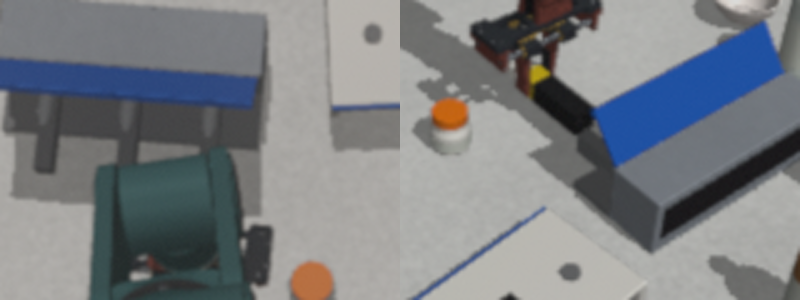

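The brush is held level, handle leading, in line with the right-hand spigot. Inserting now.

```bash
python3 -m creep '[[0.0125,-0.001,0,0,0,0,1],[0.0125,-0.001,0,0,0,0,1],[0.0125,-0.001,0,0,0,0,1],[0.0125,-0.001,0,0,0,0,1],[0,0,0,0,0,0,1]]'; python3 -m creep '[[0.0125,-0.001,0,0,0,0,1],[0.0125,-0.001,0,0,0,0,1],[0.0125,-0.001,0,0,0,0,1],[0.0125,-0.001,0,0,0,0,1],[0,0,0,0,0,0,1]]'; python3 -m creep '[[0.005,-0.0004,0,0,0,0,1],[0.005,-0.0004,0,0,0,0,1],[0.003,-0.0002,0,0,0,0,1],[0,0,0,0,0,0,1]]'
```

```text
t: 18.12
position: [0.4577, 0.1308, 0.0427]
tcp_rot: [-0.0, 0.999, -0.041, 0.001]
contact_force: [0.4, 0.4, -1.2]
opening: 0.0334
finger_force: 40.0
t: 18.75
position: [0.5076, 0.1267, 0.0427]
tcp_rot: [-0.0, 0.999, -0.041, 0.001]
contact_force: [-0.0, -0.3, 0.3]
opening: 0.0337
finger_force: 40.0
t: 19.25
position: [0.5193, 0.1258, 0.0427]
tcp_rot: [-0.0, 0.999, -0.041, 0.0]
contact_force: [-0.6, -0.4, -1.1]
opening: 0.034
finger_force: 40.0
```

```bash
python3 -m creep '[[0.003,-0.0002,0,0,0,0,1],[0.003,-0.0002,0,0,0,0,1],[0,0,0,0,0,0,1]]'; python3 -m creep '[[0.003,-0.0002,0,0,0,0,1],[0,0,0,0,0,0,1]]'; python3 -m creep '[[0.003,-0.0002,0,0,0,0,1],[0,0,0,0,0,0,1]]'
```

```text
t: 19.62
position: [0.5232, 0.1253, 0.0422]
tcp_rot: [0.0, 0.999, -0.041, -0.002]
contact_force: [-4.4, 0.5, 0.4]
opening: 0.0336
finger_force: 40.0
t: 19.88
position: [0.5232, 0.1252, 0.0419]
tcp_rot: [0.0, 0.999, -0.041, -0.004]
contact_force: [-10.8, 1.4, 5.1]
opening: 0.034
finger_force: 40.0
t: 20.12
position: [0.5235, 0.1251, 0.0414]
tcp_rot: [0.0, 0.999, -0.041, -0.007]
contact_force: [-15.2, 2.2, 5.7]
opening: 0.0338
finger_force: 40.0
```

```bash
python3 -m creep '[[-0.007,0.0005,-0.002,0,0,0,1],[0,0,0,0,0,0,-1],[0,0,0,0,0,0,-1],[0,0,0,0,0,0,-1],[0,0,0,0,0,0,-1],[0,0,0,0,0,0,-1],[-0.03,0.0023,0,0,0,0,-1],[-0.04,0.003,0,0,0,0,-1],[0,0,0.06,0,0,0,-1],[0,0,0.06,0,0,0,-1]]'; python3 -m creep '[[0,0,0.06,0,0,0,-1],[-0.03,0.05,0,0,0,0.18,-1],[-0.02,0.05,0,0,0,0.18,-1],[-0.01,0.05,0,0,0,0.18,-1],[-0.01,0.05,0,0,0,0.18,-1],[-0.01,0.05,0,0,0,0.18,-1],[-0.01,0.05,0,0,0,0.18,-1],[0,0.04,0,0,0,0.18,-1],[0,0,0,0,0,0.18,-1],[0,0,0,0,0,0,-1]]'
python3 - <<'E'
from h import *
d=capture("top");I=d["frame"];loc(d,*ORG);cv2.imwrite("pics/t5.png",cv2.resize(I[120:270,140:420],(800,428),interpolation=cv2.INTER_CUBIC))
E
```

```text
t: 21.38
position: [0.4524, 0.1307, 0.1614]
tcp_rot: [0.0, 0.999, -0.04, -0.001]
contact_force: [1.6, 0.6, 0.1]
opening: 0.0878
finger_force: 0.0
t: 22.62
position: [0.3636, 0.471, 0.2202]
tcp_rot: [0.0, 0.778, 0.628, -0.0]
contact_force: [0.6, -0.1, -0.3]
opening: 0.0879
finger_force: 0.0
collar [377, 210, 11, 10, 106] [ 0.4996 -0.2964  0.034 ] yc -0.2984 yaw -0.022 mouth x 0.3974 mouth-collar 0.1022 edge rms 0.00012
```

View pics/t5.png

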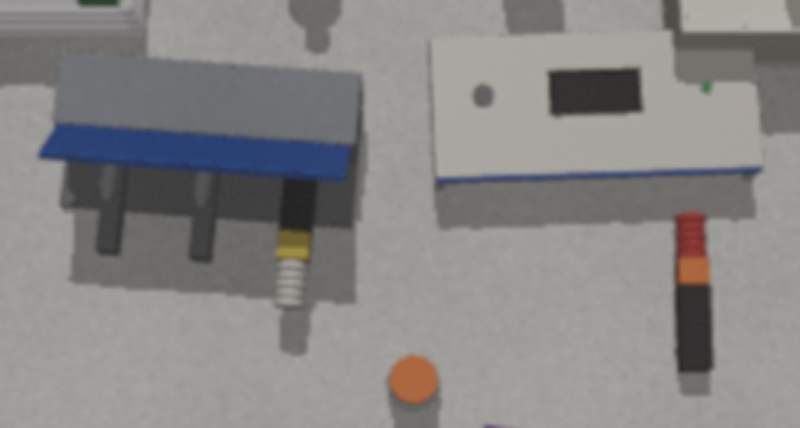

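Brush B is seated on the right-hand spigot, collar at about (242,205). A is still at (382,215). I'll go and fetch A, and check B's depth numerically on the way.

```bash
python3 - <<'E'
from h import *
d=capture("top");hsv=cv2.cvtColor(d["frame"],cv2.COLOR_BGR2HSV);m=cv2.inRange(hsv,(20,100,70),(35,255,255));m[:,:225]=0;m[:,262:]=0;m[:190]=0;m[225:]=0
p=np.argwhere(m);print(len(p),on(d,p.mean(0)[::-1],.064).round(4))
E
python3 -m creep '[[0.01,-0.055,0,0,0,0.126,-1],[0.01,-0.055,0,0,0,0.126,-1],[0.01,-0.055,0,0,0,0.126,-1],[0.01,-0.055,0,0,0,0.126,-1],[0.01,-0.055,0,0,0,0.126,-1],[0.01,-0.055,0,0,0,0.126,-1],[0.01,-0.055,0,0,0,0.126,-1]]'; python3 -m creep '[[0.01,-0.055,0,0,0,0.126,-1],[0.01,-0.055,0,0,0,0.126,-1],[0.01,-0.055,0,0,0,0.126,-1],[0.01,-0.055,0,0,0,0.126,-1],[0.01,-0.055,0,0,0,0.126,-1],[0.01,-0.055,0,0,0,0.126,-1],[0.01,-0.055,0,0,0,0.126,-1],[0,0,0,0,0,0,-1]]'
```

```text
103 [0.5216 0.1239 0.064 ]
t: 23.6
position: [0.4339, 0.0835, 0.221]
tcp_rot: [0.0, 0.435, 0.9, 0.0]
contact_force: [0.5, 0.1, -0.7]
opening: 0.0878
finger_force: 0.0
t: 24.6
position: [0.504, -0.3037, 0.2206]
tcp_rot: [0.001, 0.013, 1.0, -0.001]
contact_force: [-0.5, 1.2, 0.2]
opening: 0.0874
finger_force: 0.0
```

```bash
python3 -m creep '[[-0.003,0.0055,-0.06,0,0,0,-1],[0,0,-0.06,0,0,0,-1],[0,0,-0.06,0,0,0,-1],[0,0,-0.031,0,0,0,-1],[0,0,0,0,0,0,1],[0,0,0,0,0,0,1],[0,0,0,0,0,0,1],[0,0,0,0,0,0,1],[0,0,0,0,0,0,1],[0,0,0,0,0,0,1]]' 40; python3 -m creep '[[0,0,0,0,0,0,1],[0,0,0,0,0,0,1]]'
```

```text
t: 25.85
position: [0.5017, -0.2947, 0.0104]
tcp_rot: [0.001, 0.009, 1.0, -0.001]
contact_force: [-0.6, -1.8, 4.7]
opening: 0.0339
finger_force: 39.9
t: 26.1
position: [0.5017, -0.2947, 0.0104]
tcp_rot: [0.001, 0.009, 1.0, -0.001]
contact_force: [-0.8, -2.4, 6.6]
opening: 0.0339
finger_force: 39.9
```

```bash
python3 -m creep '[[0,0,0.04,0,0,0,1],[0,0,0.05,0,0,0,1],[0,0,0.05,0,0,0,1],[-0.005,0.0295,0,0,0,-0.178,1],[-0.005,0.0295,0,0,0,-0.178,1],[-0.005,0.0295,0,0,0,-0.178,1],[-0.005,0.0295,0,0,0,-0.178,1],[-0.005,0.0295,0,0,0,-0.178,1],[-0.005,0.0295,0,0,0,-0.178,1],[-0.005,0.0295,0,0,0,-0.178,1]]'; python3 -m creep '[[-0.005,0.0295,0,0,0,-0.178,1],[-0.005,0.0295,0,0,0,-0.178,1],[-0.005,0.0295,0,0,0,-0.178,1],[-0.005,0.0295,0,0,0,-0.178,1],[-0.005,0.0295,0,0,0,-0.178,1],[-0.005,0.0295,0,0,0,-0.178,1],[-0.005,0.0295,0,0,0,-0.178,1],[-0.005,0.0295,0,0,0,-0.178,1],[-0.005,0.0295,0,0,0,-0.178,1],[-0.005,0.0295,0,0,0,-0.178,1]]';  python3 -m creep '[[-0.005,0.0295,0,0,0,-0.178,1],[0,0,0,0,0,0,1],[0,0,0,0,0,0,1]]'
```

```text
t: 27.35
position: [0.4649, -0.0858, 0.1491]
tcp_rot: [-0.001, 0.594, 0.805, -0.0]
contact_force: [0.2, -0.3, -1.1]
opening: 0.0339
finger_force: 39.9
t: 28.6
position: [0.4148, 0.2086, 0.1491]
tcp_rot: [0.0, 0.999, 0.045, -0.001]
contact_force: [-0.8, -1.2, -1.4]
opening: 0.0339
finger_force: 39.9
t: 28.98
position: [0.4103, 0.2367, 0.1492]
tcp_rot: [0.0, 0.999, -0.039, -0.001]
contact_force: [-0.6, 0.7, -2.2]
opening: 0.0338
finger_force: 39.9
```

```bash
python3 -m creep '[[0,-0.0013,-0.04,0,0,0,1],[0,0,-0.04,0,0,0,1],[0,0,-0.0265,0,0,0,1],[0,0,0,0,0,0,1],[0,0,0,0,0,0,1]]'
python3 - <<'E'
from h import *
I=capture("scene")["frame"]; cv2.imwrite("pics/m6.png",cv2.resize(I[140:260,230:390],(640,480),interpolation=cv2.INTER_CUBIC))
E
```

```text
t: 29.6
position: [0.4116, 0.2356, 0.0438]
tcp_rot: [-0.0, 0.999, -0.041, 0.0]
contact_force: [0.5, -0.3, -2.0]
opening: 0.034
finger_force: 39.9
```

View pics/m6.png

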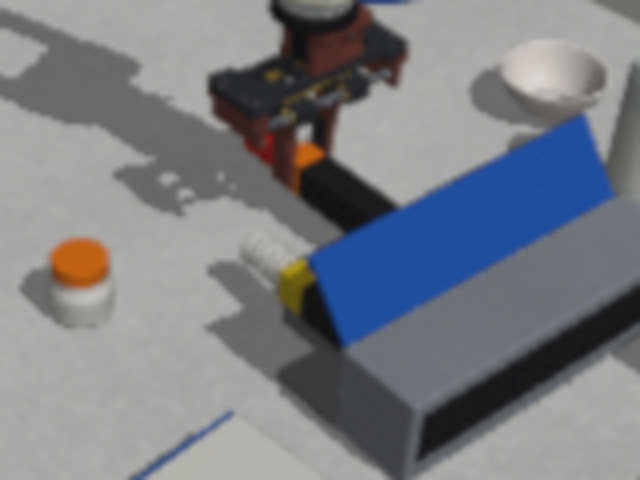

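Brush A is level in the grip, with its collar at about (308,178) in the scene view. B is still on its pin, collar at about (303,232). Inserting A.

```bash
python3 -m creep '[[0.0125,-0.001,0,0,0,0,1],[0.0125,-0.001,0,0,0,0,1],[0.0125,-0.001,0,0,0,0,1],[0.0125,-0.001,0,0,0,0,1],[0,0,0,0,0,0,1]]'; python3 -m creep '[[0.0125,-0.001,0,0,0,0,1],[0.0125,-0.001,0,0,0,0,1],[0.0125,-0.001,0,0,0,0,1],[0.0125,-0.001,0,0,0,0,1],[0,0,0,0,0,0,1]]'; python3 -m creep '[[0.005,-0.0004,0,0,0,0,1],[0.005,-0.0004,0,0,0,0,1],[0.003,-0.0002,0,0,0,0,1],[0,0,0,0,0,0,1]]'
```

```text
t: 30.28
position: [0.4626, 0.2321, 0.0432]
tcp_rot: [-0.0, 0.999, -0.041, 0.001]
contact_force: [-0.2, 0.5, -1.8]
opening: 0.0336
finger_force: 39.9
t: 30.9
position: [0.5126, 0.228, 0.0432]
tcp_rot: [-0.0, 0.999, -0.041, 0.001]
contact_force: [0.3, -0.5, -2.2]
opening: 0.0337
finger_force: 39.9
t: 31.4
position: [0.5242, 0.227, 0.0432]
tcp_rot: [-0.0, 0.999, -0.041, 0.0]
contact_force: [0.5, -0.7, -1.7]
opening: 0.0341
finger_force: 39.9
```

```bash
python3 -m creep '[[0.003,-0.0002,0,0,0,0,1],[0.003,-0.0002,0,0,0,0,1],[0,0,0,0,0,0,1]]'; python3 -m creep '[[0.003,-0.0002,0,0,0,0,1],[0,0,0,0,0,0,1]]'; python3 -m creep '[[0.003,-0.0002,0,0,0,0,1],[0,0,0,0,0,0,1]]'
```

```text
t: 31.78
position: [0.5304, 0.2266, 0.0432]
tcp_rot: [-0.0, 0.999, -0.041, 0.0]
contact_force: [0.6, 0.0, -1.8]
opening: 0.0341
finger_force: 39.9
t: 32.02
position: [0.5316, 0.2262, 0.0428]
tcp_rot: [0.0, 0.999, -0.041, -0.001]
contact_force: [-3.6, 1.0, -0.9]
opening: 0.0336
finger_force: 39.9
t: 32.28
position: [0.5318, 0.2262, 0.0423]
tcp_rot: [0.0, 0.999, -0.041, -0.004]
contact_force: [-10.1, 2.7, 1.9]
opening: 0.0341
finger_force: 40.0
```

```bash
python3 -m creep '[[-0.007,0.0005,-0.002,0,0,0,1],[0,0,0,0,0,0,-1],[0,0,0,0,0,0,-1],[0,0,0,0,0,0,-1],[0,0,0,0,0,0,-1],[0,0,0,0,0,0,-1],[-0.03,0.0023,0,0,0,0,-1],[-0.04,0.003,0,0,0,0,-1],[0,0,0.06,0,0,0,-1],[0,0,0.06,0,0,0,-1]]'; python3 -m creep '[[0,0,0.06,0,0,0,-1],[-0.02,0.05,0,0,0,0,-1],[-0.02,0.05,0,0,0,0,-1],[-0.02,0.05,0,0,0,0,1],[-0.02,0.05,0,0,0,0,1],[-0.02,0.04,0,0,0,0,1],[0,0,0,0,0,0,1],[0,0,0,0,0,0,1]]'
python3 - <<'E'
from h import *
d=capture("top");I=d["frame"];hsv=cv2.cvtColor(I,cv2.COLOR_BGR2HSV)
for lo,hi,a,b in (((20,100,70),(35,255,255),225,262),((6,120,80),(18,255,255),195,230)):
    m=cv2.inRange(hsv,lo,hi);m[:,:a]=0;m[:,b:]=0;m[:190]=0;m[225:]=0
    p=np.argwhere(m);print(len(p),on(d,p.mean(0)[::-1],.064).round(4))
cv2.imwrite("pics/t7.png",cv2.resize(I[120:270,140:420],(800,428),interpolation=cv2.INTER_CUBIC))
E
```

```text
t: 33.52
position: [0.4575, 0.2317, 0.1619]
tcp_rot: [0.0, 0.999, -0.04, -0.001]
contact_force: [1.2, -0.1, 0.2]
opening: 0.0879
finger_force: 0.0
t: 34.52
position: [0.3589, 0.4714, 0.2209]
tcp_rot: [0.0, 0.999, -0.04, -0.0]
contact_force: [-0.1, 0.1, 0.2]
opening: 0.0412
finger_force: 0.0
103 [0.5216 0.1242 0.064 ]
114 [0.5253 0.2243 0.064 ]
```

View pics/t7.png

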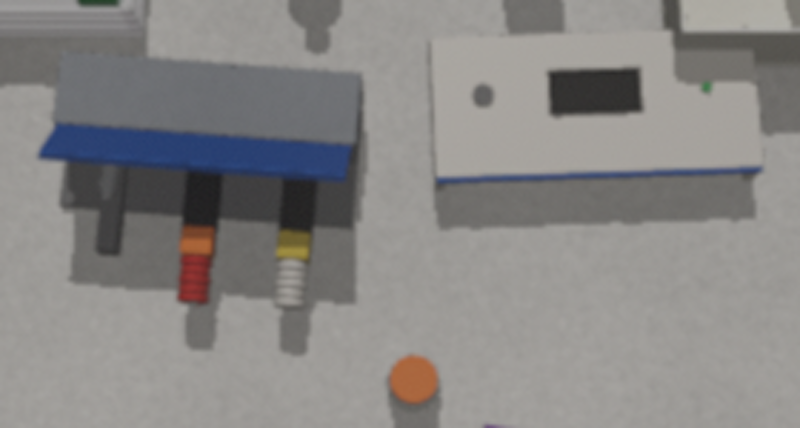

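Both brushes are on. A's collar is at about (209,204) and B's at about (242,205). The depths agree to within about 4 mm, inside the 12 mm tolerance. Next I'll press the cover with shut fingers.

```bash
python3 -m creep '[[0.039,-0.042,0,0,0,0,1],[0.039,-0.042,0,0,0,0,1],[0.039,-0.042,0,0,0,0,1],[0.039,-0.042,0,0,0,0,1],[0.039,-0.042,0,0,0,0,1],[0.038,-0.042,0,0,0,0,1],[0,0,-0.03,0,0,0,1],[0,0,-0.03,0,0,0,1],[0,0,0,0,0,0,1]]'; python3 -m creep '[[0,0,-0.01,0,0,0,1],[-0.002,0,-0.01,0,0,0,1],[-0.005,0,-0.01,0,0,0,1],[0,0,0,0,0,0,1]]'
```

```text
t: 35.7
position: [0.5901, 0.2177, 0.1589]
tcp_rot: [0.001, 0.999, -0.042, -0.003]
contact_force: [-0.1, 0.8, 0.1]
opening: 0.0006
finger_force: 0.0
t: 36.2
position: [0.5822, 0.2203, 0.1313]
tcp_rot: [0.0, 0.999, -0.04, -0.002]
contact_force: [-5.0, 0.1, 6.6]
opening: 0.0005
finger_force: 3.2
```

Contact. I'll continue down the arc.

```bash
python3 -m creep '[[-0.007,0,-0.011,0,0,0,1],[-0.005,0,-0.013,0,0,0,1],[0,0,0,0,0,0,1]]'; python3 -m creep '[[-0.003,0,-0.014,0,0,0,1],[0,0,-0.008,0,0,0,1],[0,0,0,0,0,0,1]]';  python3 -m creep '[[0,0,-0.004,0,0,0,1],[0,0,0,0,0,0,1],[0,0,0,0,0,0,1]]'
```

```text
t: 36.58
position: [0.5721, 0.2199, 0.1065]
tcp_rot: [0.0, 0.999, -0.04, -0.001]
contact_force: [0.5, 0.5, 0.7]
opening: 0.0004
finger_force: 0.1
t: 36.95
position: [0.57, 0.2199, 0.0846]
tcp_rot: [0.0, 0.999, -0.041, -0.0]
contact_force: [0.3, -0.4, -0.2]
opening: 0.0007
finger_force: 0.0
t: 37.33
position: [0.5703, 0.2199, 0.084]
tcp_rot: [-0.0, 0.999, -0.041, 0.001]
contact_force: [-7.5, -2.5, 26.3]
opening: 0.0004
finger_force: 13.2
```

```bash
python3 -m creep '[[0,0,0.02,0,0,0,1],[0,0,0.05,0,0,0,1],[0,0,0.06,0,0,0,1],[-0.04,0.04,0,0,0,0,1],[-0.04,0.04,0,0,0,0,1],[-0.04,0.04,0,0,0,0,1],[-0.04,0.04,0,0,0,0,1],[-0.03,0.04,0,0,0,0,1],[-0.02,0.04,0,0,0,0,1],[0,0,0,0,0,0,1]]'
python3 - <<'E'
from h import *
for n,(x,y,w,h) in (("top",(150,130,160,120)),("scene",(230,140,160,120))):
    I=capture(n)["frame"]; J=cv2.resize(I[y:y+h,x:x+w],(400,300),interpolation=cv2.INTER_CUBIC); A=J if n=="top" else np.hstack([A,J])
cv2.imwrite("pics/m8.png",A)
E
```

```text
t: 38.58
position: [0.3586, 0.4624, 0.2107]
tcp_rot: [-0.0, 0.999, -0.039, -0.0]
contact_force: [0.9, -0.9, 0.2]
opening: 0.0006
finger_force: 0.0
```

View pics/m8.png

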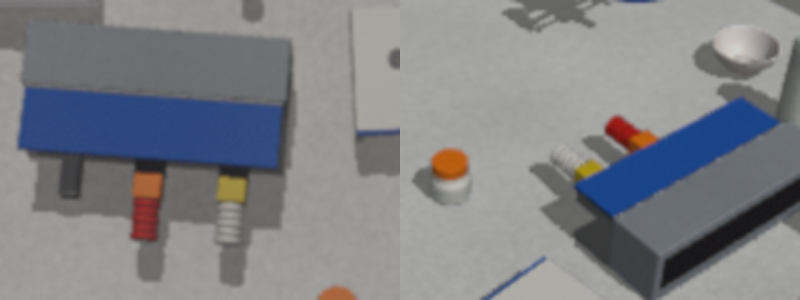

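The cover is shut and level, and both brushes are on their pins (collars at about (209,204) and (243,205)). The robot is clear.

```bash
python3 -c "
from workcell import hand_in
print(hand_in())"
```

```text
the job is handed in; nothing more can be done
None
```

I handed the job in at about 39 s: both brushes present (A and B) are on spigots, about 4 mm or less from fully home, the cover is shut, and I saw no bystander disturbed; no verdict came back.

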